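# Close the slide box and press its lid fully home

## Task

Put the loose lid squarely on the open slide box, either way round, and press it down until both ends are fully home and it lies flush on the rim all round. It goes down stiffly: feel for the stop, and once both ends are down confirm it with a firm press of some 25 N, but never load the box with more than about 35 N, for there is glass inside. Leave everything else on the desk where it stands.

Things in the scene. Friction and masses are not known exactly. Their poses are not given: they have to be found in the camera images.
- box: Open white plastic slide box, fixed to the desk: outside 150 (x) x 64 (y) x 40 mm high, walls 4 mm, glass slides inside. Origin at the centre of its underside; x along its length, z up. Near each end, centred 60 mm from the middle along x, a grey catch block (12 x 46 mm) stands 6 to 9 mm above the rim.
- box_rim (a point): Centre of the box's mouth at rim height, 40 mm above the desk. The catch blocks carry the lid's own weight, slide down stiffly when pressed and stay where they are left; one needs about 6 N, the other about 15 N, and nothing shows which. Pressing the lid at its middle needs twice the stiffer one's force; pressing over one block moves that end alone.
- lid: Loose white plastic lid, 163 (x) x 77 (y) mm, about 90 g, lying rib-up on the desk. Origin at the centre of the skirt's lower edge; x along its length, z up. Skirt inside 156 x 70 mm (3 mm play a side), 16 mm deep; the plate's flat top is 20 mm above the origin. Fully home, the origin is 24 mm above the box's origin; merely laid on, it rests on the blocks 6 to 9 mm higher.
- lid_rib (a point): Middle of the top of the lid's finger rib, 40 mm above the lid's origin. The rib is 50 mm long (x), 14 mm wide (y) and stands 20 mm above the plate.
- lid_end_a (a point): Point on the underside of the lid's plate, 60 mm from the middle along the lid's +x, 16 mm above the skirt's lower edge; at rim height (40 mm above the desk) when this end is home.
- lid_end_b (a point): The same point at the lid's -x end.
- petri_dish: Bystander: clear closed petri dish, 90 mm across, 17 mm high. Origin under its centre.
- cover_glass_box: Bystander: small square card box, 52 x 52 x 24 mm. Origin under its centre.
- stain_pot: Bystander: low round amber glass pot, 52 mm across, 32 mm high. Origin under its centre.
- oil_bottle: Bystander: small amber bottle, 36 mm across, 85 mm high. Origin under its centre.
- reagent_bottle: Bystander: amber bottle, 64 mm across, 140 mm high. Origin under its centre.
- beaker: Bystander: glass beaker, 68 mm across, 85 mm high. Origin under its centre.
- small_slide_box: Bystander: closed small white slide box without a rib, 94 x 64 x 32 mm. Origin under its centre.
Mind the look-alikes: they are no part of the job. What is shaped like the lid but orange is not meant.

How it is judged:
By the outcome, as a careful person would: the job done as asked, in the order asked, and still so for the second after the job is handed in, with the robot touching nothing.
It also fails if it takes over 58 s, if anything falls off the work surface, if the arm or the gripper's body presses on something with over 40 N, if the wrist force passes 120 N, or if a joint passes its speed limit or range.

## Robot

A 6-joint arm with a two-finger parallel gripper is mounted at the origin on the work surface. World frame = base frame: x ahead of the robot, y to its left, z up, the work surface at z = 0. Lengths are in m, angles in rad, forces in N, time in s.
With the tool pointing down it reaches from about 0.3 to 0.875 m from the base axis. Payload 4.2 kg.
Tool frame: the origin (TCP) lies midway between the tips of the shut fingers; the grasp point (between the pads) lies 19 mm behind it; z points along the fingers, y is the line along which they close (so a half turn about z gives the same grasp; the last joint's range is limited). The gripper opens to 85 mm and grips with 20 to 120 N. Pads are 22 mm wide; open, the fingers measure 114 mm over their backs; the gripper's body (76 mm by 85 mm) begins 54 mm behind the grasp point. The pads swing forward as they close: fully open they stand 13 mm farther back than shut.
Start: joints at [1.254, 0.32, 1.565, -0, 1.257, -0.02], TCP at [0.168, 0.55, 0.231] pointing down, gripper open.
Joint ranges: [-3.11, 3.11], [-0.84, 2.01], [0.21, 2.61], [-1.34, 4.49], [0.05, 2.63], [-2.56, 2.56]. Speed limits (rad/s): [2.57, 2.57, 3.14, 3.14, 3.14, 3.14].

## Interface

Orientations are given as a unit quaternion [w, x, y, z].
In Python, from rig import env, imaging gives the robot as it stands. The module is installed in compiled form; this text tells all that it offers.
- The arm moves only by the tool drive_tool, never from a script. Its argument "targets" is one flat list of numbers, 7 for each row, row after row: the turn, a rotation vector about the tool's x, y, z in units of pi rad (1.0 is pi rad), then the shift along the tool's x, y, z in units of 20 cm (1.0 is 20 cm), then the opening, from 0 (shut) to 1 (fully open). A call has 1 to 12 rows; each row is the pose to reach, as a shift and turn from the pose commanded when the call began, along the tool's axes at that moment, turning the shorter way round; what a row does not reach only later rows make up. A row lasts 1/10 s, in which the tool goes at most 50 mm and 8.59 degrees, less where a joint would pass 70% of its speed; a pose out of reach is approached as far as the arm can. A call with a number of a shift or a turn outside -1 to 1 is refused whole. A call with a gripper value outside its range is refused whole. The fingers move at their own pace and stop on an object; "force" is the grip in N (left out, the last holds). Time passes only in rows, so rows that repeat a pose let the fingers close. It gives the time, the measured TCP pose, the force, the opening and the grip force at its end, in the units of the state.
- env.read_state(): the state, without advancing time (a new reading comes with each control period).
- imaging.read_camera(name): name is "side" or "top" or "wrist"; returns a dict with "image" (420x560x3 uint8, blue, green, red), "z_map" (420x560 float32, m along the optical axis (not along the pixel's ray), 0 where there is no reading), "fov_y" (degrees; the focal length in pixels is half the picture's height over the tangent of half this angle, whatever the lens; pixels are square), "cx", "cy" (the principal point, pixels), "world_to_cam" (4x4, takes a point from world to camera coordinates). Camera axes: x right, y down, z forward; pixel columns grow to the right and rows downward; lengths in m; the calibration is good to about 2 mm. The wrist camera is an equidistant fisheye: a pixel r from the principal point sees the ray r / f radians off the axis. A picture is of the moment at which its call begins.
- env.job_done(): hands the job in; it is judged then, once.
The state is a dict: "time_s": time; "qpos": joint angles; "joint_velocities": joint speeds; "tau": joint torques, N m; "ee_pos": TCP position; "tool_rot": TCP orientation; "wrist_force": force on the tool from outside, world axes, zero at the start; "torque": the same for the moment, N m; "grip_width": opening from 0.0 (shut) to 1.0 (fully open); "grip_force": force on a finger pad.
Only numpy, scipy, OpenCV 4.12 (cv2) and the standard library are available. Lean on these libraries where they do the work, as an engineer would, in place of code of your own. Each camera call takes 0.05 s, during which the arm holds its last target. There are 200 camera calls.

## Working session

There is one attempt and no reset: what is moved stays moved. The work goes in short steps, Python scripts to look and compute and a tool call to move; the robot and the scene stay as the last step left them, time stands still between calls to the robot, and variables do not carry over. Pictures are saved under pics/ and viewed, at most 10 in all, crops included, and the job is handed in when it is done.

Besides the shell and the picture viewer there is one more tool, called after ">>>" as name(argument=value, ...), one argument or row to a line, values as JSON. drive_tool: Moves the arm, as the interface text tells. Shifts and turns lie within -1 to 1; 1 stands for 20 cm of shift or pi rad of turn. Its arguments: {"type":"object","properties":{"targets":{"type":"array"},"force":{"type":"number"}},"required":["targets"]}

```bash
mkdir -p pics; cat > h.py <<'E'
from rig import env, imaging
import numpy as np, cv2
np.set_printoptions(precision=4,suppress=True)
def cloud(c):
    z=c["z_map"]; h,w=z.shape; f=h/2/np.tan(np.radians(c["fov_y"])/2)
    u,v=np.meshgrid(np.arange(w),np.arange(h))
    p=np.stack([(u-c["cx"])/f*z,(v-c["cy"])/f*z,z,np.ones_like(z)],-1)
    P=p@np.linalg.inv(c["world_to_cam"]).T
    P=P[...,:3]; P[z==0]=np.nan
    return P
E
python3 - <<'E'
from h import *
import pickle
s=env.read_state(); print(s)
for n in ("top","side"):
    c=imaging.read_camera(n); cv2.imwrite(f"pics/{n}0.png",c["image"]); pickle.dump(c,open(n+"0.pkl","wb"))
    print(n,c["fov_y"],c["cx"],c["cy"],c["world_to_cam"])
E
```

```text
{'time_s': 0.0, 'qpos': array([ 1.254 ,  0.3203,  1.5657,  0.    ,  1.2574, -0.02  ]), 'joint_velocities': array([-0.0024,  0.0011,  0.0014, -0.002 ,  0.0013, -0.0007]), 'tau': array([ -0.0005, -41.5519, -23.4164,  -0.    ,   0.0083,  -0.    ]), 'ee_pos': array([0.168 , 0.5494, 0.2305]), 'tool_rot': array([-0.0002,  0.1479,  0.989 , -0.0009]), 'wrist_force': array([-0.3429,  0.6183, -0.2057]), 'torque': array([-0.054 , -0.0115, -0.0172]), 'grip_force': 0.0, 'grip_width': 0.9993311909238246}
top 57.98620638607972 281.01527518857785 207.02261991821229 [[ 0.0012 -0.9998 -0.0192  0.0092]
 [-0.9892  0.0016 -0.1465  0.5126]
 [ 0.1465  0.0192 -0.989   0.9799]
 [ 0.      0.      0.      1.    ]]
side 47.39789072003622 278.4274081346727 217.20773442176275 [[ 0.9953 -0.0952  0.02   -0.5268]
 [-0.0318 -0.5121 -0.8583  0.09  ]
 [ 0.092   0.8536 -0.5127  1.4013]
 [ 0.      0.      0.      1.    ]]
```

View pics/top0.png

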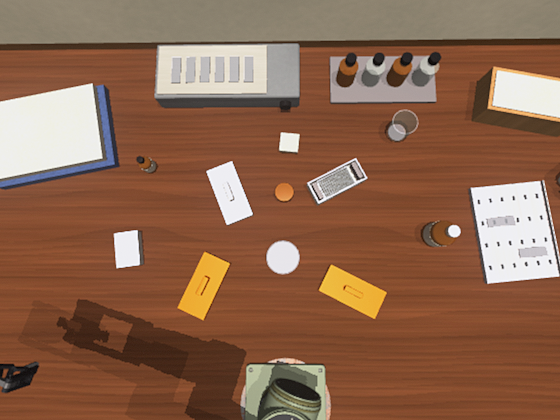

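View pics/side0.png

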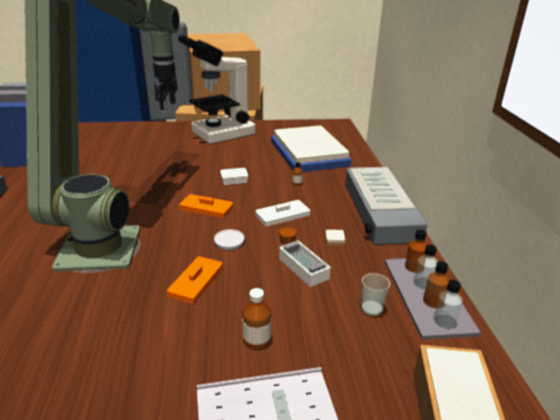

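The top view shows what could be taken for the lid: a white ribbed plate at (229,192), orange ribbed look-alikes at (204,286) and (353,291), and a ribless white small box at (128,249). I choose (229,192), since it is white and has a rib. The open box is at (337,180), with the amber pot at (284,192) between it and the lid.

```bash
python3 - <<'E'
from h import *
import pickle
for n in("top","side"):
    c=pickle.load(open(n+"0.pkl","rb")); P=cloud(c); im=c["image"].astype(int)
    sat=im.max(-1)-im.min(-1)
    reg={"top":{"lid":(200,260,155,230),"box":(300,375,150,210)},"side":{"lid":(250,315,195,228),"box":(272,335,236,290)}}[n]
    for k,(u0,u1,v0,v1) in reg.items():
        m=np.zeros(sat.shape,bool); m[v0:v1,u0:u1]=1
        z=P[...,2]
        lo,hi=(.012,.06) if k=="lid" else (.032,.065)
        m&=(z>lo)&(z<hi)&(sat<60)
        nl,lab,st,_=cv2.connectedComponentsWithStats(m.astype(np.uint8)); m=lab==1+st[1:,4].argmax()
        Q=P[m]; r=cv2.minAreaRect((Q[:,:2]*1000).astype(np.float32))
        print(n,k,m.sum(),r,"z med",np.median(Q[:,2]),np.percentile(Q[:,2],[5,50,95,99]))
        if k=="lid":
            R=Q[Q[:,2]>.032]; 
            if len(R)>5: print(" rib",len(R),cv2.minAreaRect((R[:,:2]*1000).astype(np.float32)),np.median(R[:,2]))
    if n=="top":
        a=cv2.resize(c["image"][140:240,195:385],None,fx=4,fy=4,interpolation=cv2.INTER_CUBIC); cv2.imwrite("pics/crop0.png",a)
        for k,(u,v) in dict(pot=(284,192),glassbox=(289,142),oil=(148,164),petri=(283,257)).items(): print(k,P[v,u])
E
```

```text
top lid 1620 ((556.1181030273438, 152.07421875), (164.13980102539062, 77.1668930053711), 21.872966766357422) z med 0.019879247188660853 [0.0165 0.0199 0.0364 0.0414]
 rib 95 ((555.4561767578125, 151.95889282226562), (50.05066680908203, 14.167084693908691), 22.7429141998291) 0.039638571910123765
top box 482 ((584.1408081054688, -142.9132537841797), (65.0760498046875, 150.89617919921875), 27.896469116210938) z med 0.04085825407163701 [0.0341 0.0409 0.0492 0.0508]
pot [0.5546 0.0012 0.0326]
glassbox [ 0.6978 -0.0127  0.0252]
oil [0.6275 0.3675 0.0581]
petri [0.3799 0.0041 0.0156]
side lid 684 ((557.0448608398438, 153.16119384765625), (168.3485107421875, 84.760498046875), 22.245126724243164) z med 0.0198468365126111 [0.0139 0.0198 0.0368 0.0411]
 rib 55 ((556.9574584960938, 152.41835021972656), (50.404720306396484, 20.8331356048584), 36.54450988769531) 0.03847393279956546
side box 541 ((583.9139404296875, -139.8104705810547), (69.82525634765625, 157.40032958984375), 26.82050323486328) z med 0.03908739212697676 [0.0326 0.0391 0.0488 0.05  ]
```

View pics/crop0.png

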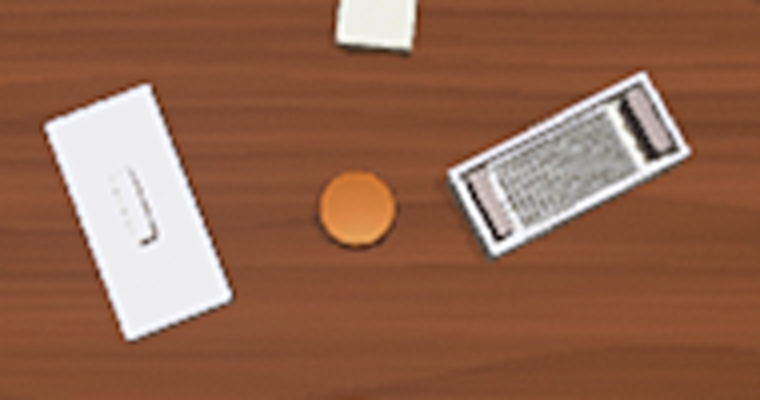

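The crop confirms it: at (139,212) a white plate with a rib, and at (570,165) the open box with slides and two catch blocks. Sizes come out as 164x77 and 151x65 at heights of 20 and 41 mm, which match the description. Lid: (0.556, 0.152), long axis at 22°. Box: (0.584, -0.142), long axis at -62°.

```bash
cat >> h.py <<'E'
from scipy.spatial.transform import Rotation as Ro
def go(x,y,z,psi):
    s=env.read_state(); q=s["tool_rot"]; R=Ro.from_quat([q[1],q[2],q[3],q[0]])
    a=np.radians(psi)/2; T=Ro.from_quat([np.cos(a),np.sin(a),0,0])
    rv=(R.inv()*T).as_rotvec()/np.pi; sh=R.inv().apply(np.array([x,y,z])-s["ee_pos"])/.2
    print("t",s["time_s"],"ee",s["ee_pos"],"psi",np.degrees(np.arctan2(*R.as_matrix()[[1,0],0])),"turn",rv,"shift",sh,"F",s["wrist_force"],"rows",np.abs(sh*.2).max()/.05)
E
python3 -c "
from h import *
go(.556,.152,.12,202)"
```

```text
t 0.1 ee [0.168  0.5494 0.2306] psi 162.9972836458956 turn [-0.0005 -0.0002 -0.2167] shift [-2.4363 -1.3322  0.5548] F [ 0.6893 -0.107  -0.6518] rows 9.745097656923994
```

>>> drive_tool(
  targets=[0,0,0,-1,-0.55,0.1,1,0,0,0,-1,-0.55,0.1,1,0,0,0,-1,-0.55,0.1,1,0,0,0,-1,-0.55,0.1,1,0,0,0,-1,-0.55,0.1,1],
  force=50,
)

```text
time_s: 0.6
ee_pos: [0.3287, 0.3834, 0.2107]
tool_rot: [-0.0, 0.149, 0.989, -0.001]
wrist_force: [0.0, -0.5, 0.6]
grip_width: 0.998
grip_force: 0.0
```

>>> drive_tool(
  targets=[0,0,0,-1,-0.55,0.1,1,0,0,0,-1,-0.55,0.1,1,0,0,0,-1,-0.55,0.1,1,0,0,0,-1,-0.55,0.1,1,0,0,0,-1,-0.55,0.1,1],
)

```text
time_s: 1.1
ee_pos: [0.4881, 0.2197, 0.1906]
tool_rot: [-0.0, 0.149, 0.989, -0.0]
wrist_force: [-0.0, -0.5, -0.1]
grip_width: 1.001
grip_force: 0.0
```

>>> drive_tool(
  targets=[0,0,-0.217,-0.436,-0.232,0.35,1,0,0,-0.217,-0.436,-0.232,0.35,1,0,0,-0.217,-0.436,-0.232,0.35,1,0,0,-0.217,-0.436,-0.232,0.35,1,0,0,-0.217,-0.436,-0.232,0.35,1,0,0,-0.217,-0.436,-0.232,0.35,1],
)

```text
time_s: 1.7
ee_pos: [0.556, 0.1523, 0.1206]
tool_rot: [-0.001, -0.191, 0.982, 0.0]
wrist_force: [0.0, 0.2, -0.2]
grip_width: 1.0
grip_force: 0.0
```

```bash
python3 - <<'E'
from h import *
go(.556,.152,.024,202)
c=imaging.read_camera("wrist"); cv2.imwrite("pics/w1.png",c["image"])
W=c["world_to_cam"]; f=210/np.tan(np.radians(c["fov_y"])/2); print(c["fov_y"],f,c["cx"],c["cy"])
# project expected rib & plate corners
u=np.array([np.cos(np.radians(22)),np.sin(np.radians(22))]); n=np.array([-u[1],u[0]])
def pj(p):
    q=W@np.r_[p,1]; r=np.arctan2(np.hypot(q[0],q[1]),q[2])*f; d=q[:2]/np.hypot(q[0],q[1]); return d*r+[c["cx"],c["cy"]]
im=c["image"].copy()
for a,b,z in((25,7,.04),(81.5,38.5,.02)):
    for s in(1,-1):
        for t in(1,-1):
            p=np.r_[np.array([.556,.152])+u*a*s/1000+n*b*t/1000,z]; cv2.circle(im,tuple(pj(p).astype(int).tolist()),2,(0,0,255),-1)
cv2.imwrite("pics/w1.png",im)
E
```

```text
t 1.7 ee [0.556  0.1523 0.1206] psi -157.9902122167041 turn [ 0.0001 -0.0004  0.0001] shift [-0.0004 -0.0014  0.4832] F [ 0.0099  0.1903 -0.2036] rows 1.932621942922568
65.70646984690485 325.19226210127806 279.54012743708444 216.09984331050612
```

View pics/w1.png

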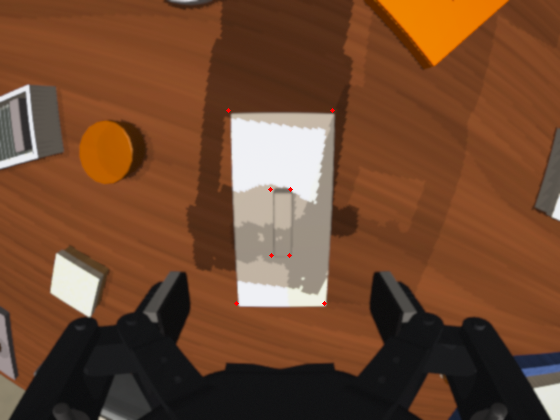

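The wrist view shows the lid's plate running from (232,113) to (327,306) with its rib at (283,222). That is within 3 px (about 2 mm) of my projected corners, and nothing stands near the finger paths. I descend and grip the rib.

>>> drive_tool(
  targets=[0,0,0,0,0,0.2,1,0,0,0,0,0,0.35,1,0,0,0,0,0,0.42,1,0,0,0,0,0,0.475,0.6,0,0,0,0,0,0.475,0.3,0,0,0,0,0,0.475,0,0,0,0,0,0,0.475,0,0,0,0,0,0,0.475,0,0,0,0,0,0,0.475,0,0,0,0,0,0,0.475,0,0,0,0,0,0,0.475,0],
  force=50,
)

```text
time_s: 2.85
ee_pos: [0.557, 0.1529, 0.0276]
tool_rot: [0.001, -0.191, 0.982, 0.0]
wrist_force: [-0.7, 0.2, 6.0]
grip_width: 0.144
grip_force: 51.3
```

>>> drive_tool(
  targets=[0,0,0,0,0,-0.05,0,0,0,0,0,0,-0.25,0,0,0,0,0,0,-0.5,0,0,0,0,0,0,-0.75,0,0,0,0,0,0,-0.75,0],
)

```text
time_s: 3.35
ee_pos: [0.5602, 0.1536, 0.1844]
tool_rot: [0.008, -0.191, 0.982, 0.0]
wrist_force: [0.5, -0.2, -0.7]
grip_width: 0.146
grip_force: 50.5
```

>>> drive_tool(
  targets=[0,0,0.04,0.05,-0.2,0,0,0,0,0.08,0.1,-0.4,0,0,0,0,0.12,0.15,-0.6,0,0,0,0,0.16,0.22,-0.75,0,0,0,0,0.2,0.22,-0.75,0,0,0,0,0.2,0.22,-0.75,0,0],
)

```text
time_s: 3.95
ee_pos: [0.5711, -0.004, 0.1758]
tool_rot: [-0.001, 0.122, 0.992, 0.0]
wrist_force: [-1.0, -0.6, -0.3]
grip_width: 0.148
grip_force: 50.4
```

```bash
python3 -c "
from h import *
go(.584,-.1425,.15,118)"
```

```text
t 3.95 ee [ 0.5711 -0.004   0.1758] psi 165.9479858590858 turn [-0.0002 -0.0004  0.2664] shift [-0.2308 -0.6563  0.1286] F [-1.0005 -0.615  -0.3299] rows 2.62522052857003
```

>>> drive_tool(
  targets=[0,0,0.045,-0.04,-0.12,0.03,0,0,0,0.09,-0.08,-0.24,0.06,0,0,0,0.135,-0.12,-0.36,0.09,0,0,0,0.18,-0.16,-0.48,0.12,0,0,0,0.225,-0.2,-0.6,0.13,0,0,0,0.267,-0.23,-0.656,0.13,0,0,0,0.267,-0.23,-0.656,0.13,0,0,0,0.267,-0.23,-0.656,0.13,0],
)

```text
time_s: 4.75
ee_pos: [0.5845, -0.1404, 0.15]
tool_rot: [-0.001, 0.513, 0.858, 0.0]
wrist_force: [0.2, -0.2, -1.1]
grip_width: 0.15
grip_force: 50.4
```

```bash
python3 - <<'E'
from h import *
import pickle
go(.584,-.1425,.15,118)
for n in ("top","side","wrist"):
    c=imaging.read_camera(n); pickle.dump(c,open(n+"2.pkl","wb")); cv2.imwrite(f"pics/{n}2.png",c["image"])
a=[]
for n,(u0,u1,v0,v1) in dict(top=(290,400,120,230),side=(240,370,170,320)).items():
    c=pickle.load(open(n+"2.pkl","rb")); a.append(cv2.resize(c["image"][v0:v1,u0:u1],(395,395*(v1-v0)//(u1-u0)),interpolation=cv2.INTER_CUBIC))
h=max(x.shape[0] for x in a); a=[cv2.copyMakeBorder(x,0,h-x.shape[0],0,5,0) for x in a]
cv2.imwrite("pics/c2.png",np.hstack(a))
E
```

```text
t 4.75 ee [ 0.5845 -0.1404  0.15  ] psi 118.25384416618104 turn [-0.0001 -0.0004  0.0014] shift [-0.008  -0.0072 -0.0001] F [ 0.1973 -0.2438 -1.1165] rows 0.032031996465536706
```

View pics/c2.png

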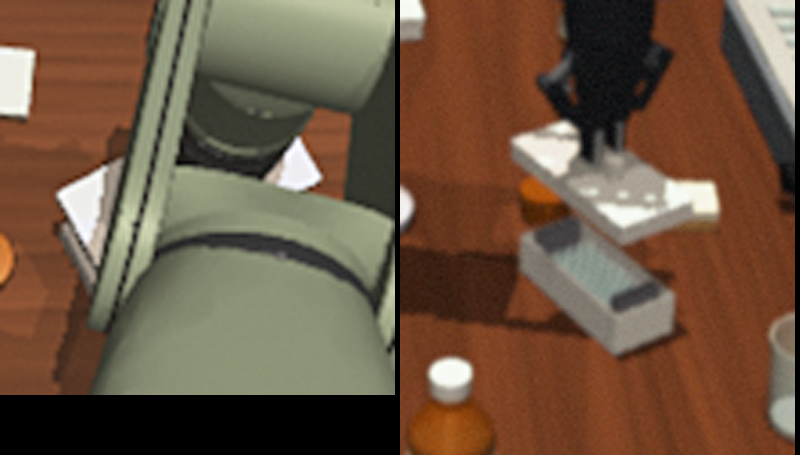

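The left picture (top camera) has the arm hiding most of the lid. The right one (side camera) shows the lid level in the grip at crop (605,180), just above the box at (600,285), with its long axis along the box's. I measure the offset between the two in that same camera.

```bash
python3 - <<'E'
from h import *
import pickle
from scipy.optimize import minimize
from scipy.ndimage import label
def mask_rect(c,reg,zlo,zhi):
    P=cloud(c); im=c["image"].astype(int); sat=im.max(-1)-im.min(-1); z=P[...,2]
    m=np.zeros(z.shape,bool); u0,u1,v0,v1=reg; m[v0:v1,u0:u1]=1
    m&=(z>zlo)&(z<zhi)&(sat<60); l,_=label(m); k=np.bincount(l.ravel())[1:].argmax()+1
    return P,l==k
def fit(c,m,x0,L,Wd,z):
    # best fit of projected filled rect (size L x Wd at height z) to filled mask
    cs,_=cv2.findContours(m.astype(np.uint8),cv2.RETR_EXTERNAL,cv2.CHAIN_APPROX_NONE)
    M=np.zeros(m.shape,np.uint8); cv2.drawContours(M,[max(cs,key=len)],-1,255,-1)
    S=8; u0,u1=np.where(M.any(0))[0][[0,-1]]+[-8,9]; v0,v1=np.where(M.any(1))[0][[0,-1]]+[-8,9]
    Mb=M[v0:v1,u0:u1].astype(float)/255
    f=210/np.tan(np.radians(c["fov_y"])/2)
    def cost(p):
        a=p[2]; R=np.array([[np.cos(a),-np.sin(a)],[np.sin(a),np.cos(a)]])
        k=np.array([[1,1],[1,-1],[-1,-1],[-1,1]])*[L/2,Wd/2]@R.T+p[:2]/1000
        q=np.c_[k,np.full(4,z),np.ones(4)]@c["world_to_cam"].T
        px=q[:,:2]/q[:,2:3]*f+[c["cx"]-u0+.5,c["cy"]-v0+.5]
        A=np.zeros((Mb.shape[0]*S,Mb.shape[1]*S),np.uint8); cv2.fillPoly(A,[np.round(px*S*16-8).astype(np.int32)],255,shift=4)
        A=cv2.resize(A,Mb.shape[::-1],interpolation=cv2.INTER_AREA)/255.
        return np.abs(A-Mb).sum()
    r=minimize(cost,x0,method="Nelder-Mead",options=dict(initial_simplex=np.array(x0)+np.array([[0,0,0],[4,0,0],[0,4,0],[0,0,.06]])))
    return r.x[:2],np.degrees(r.x[2]),r.fun,M.sum()/255
a=np.radians(-62)
s0=pickle.load(open("side0.pkl","rb")); t0=pickle.load(open("top0.pkl","rb")); s2=pickle.load(open("side2.pkl","rb"));t2=pickle.load(open("top2.pkl","rb"))
P,m=mask_rect(s2,(240,370,170,260),.11,.165); z=P[m][:,2]; print("lid z hist",np.histogram(z,bins=11,range=(.11,.165)))
zt=np.median(z[z>.13]); print("plate z",zt)
P,m=mask_rect(s2,(240,370,170,260),zt-.004,zt+.004)
Q=P[m];print("plane tilt",np.linalg.lstsq(np.c_[Q[:,:2]-Q[:,:2].mean(0),np.ones(len(Q))],Q[:,2],rcond=None)[0])
print("side lid held",fit(s2,m,[585,-140,a],.163,.077,zt))
P,m=mask_rect(s0,(272,335,236,290),.036,.046);print("side box",fit(s0,m,[584,-141,a],.150,.064,.04))
P,m=mask_rect(t0,(300,375,150,210),.036,.046);print("top box",fit(t0,m,[584,-141,a],.150,.064,.04))
P,m=mask_rect(s0,(250,315,195,228),.016,.024);print("side lid0",fit(s0,m,[556,152,.38],.163,.077,.02))
P,m=mask_rect(t0,(200,260,155,230),.016,.024);print("top lid0",fit(t0,m,[556,152,.38],.163,.077,.02))
E
```

```text
lid z hist (array([  0,   0,  53,  94, 102, 125, 736,  30,  19,  25,  43]), array([0.11 , 0.115, 0.12 , 0.125, 0.13 , 0.135, 0.14 , 0.145, 0.15 ,
       0.155, 0.16 , 0.165]))
plate z 0.14218214947643676
plane tilt [0.0037 0.0063 0.1423]
side lid held (array([ 584.2025, -145.1174]), np.float64(-60.6001548495608), np.float64(233.73333333333332), np.float64(818.0))
side box (array([ 581.586 , -145.2723]), np.float64(-60.47309498423814), np.float64(572.5803921568628), np.float64(209.0))
top box (array([ 583.7178, -142.7053]), np.float64(-62.554810370897904), np.float64(39.05882352941177), np.float64(1301.0))
side lid0 (array([556.9782, 149.9749]), np.float64(22.214636711345758), np.float64(127.19607843137257), np.float64(528.0))
top lid0 (array([555.4623, 151.7896]), np.float64(22.034715326679475), np.float64(46.254901960784316), np.float64(1617.0))
```

```bash
python3 - <<'E'
from h import *
import pickle
from scipy.optimize import least_squares
ld=lambda n:pickle.load(open(n+".pkl","rb"))
def pts(c,reg,zlo,zhi):
    P=cloud(c); im=c["image"].astype(int); sat=im.max(-1)-im.min(-1); z=P[...,2]
    m=np.zeros(z.shape,bool); u0,u1,v0,v1=reg; m[v0:v1,u0:u1]=1
    return P[m&(z>zlo)&(z<zhi)&(sat<70)]
def rect(Q,ax,zt):
    # extents along fixed axes, points near height zt
    u=np.array([np.cos(ax),np.sin(ax)]); n=np.array([-u[1],u[0]])
    q=Q[:,:2]@np.c_[u,n]*1000
    lo,hi=np.percentile(q,[.7,99.3],axis=0); return (lo+hi)/2,hi-lo,np.c_[u,n]@((lo+hi)/2)
for ang in(-61.5,-62.5):
    a=np.radians(ang)
    print(ang)
    print("lid held side",rect(pts(ld("side2"),(240,370,170,260),.139,.1455),a,0))
    print("box side0",rect(pts(ld("side0"),(272,335,236,290),.037,.043),a,0))
    print("box side2",rect(pts(ld("side2"),(272,335,236,290),.037,.043),a,0))
    print("box top0",rect(pts(ld("top0"),(300,375,150,210),.037,.044),a,0))
E
python3 - <<'E'
import sys; sys.path.insert(0,'.')
from h import *
import pickle
c=pickle.load(open("side2.pkl","rb"))
a=cv2.resize(c["image"][205:295,270:350],None,fx=6.6,fy=6.6,interpolation=cv2.INTER_CUBIC); cv2.imwrite("pics/c3.png",a)
E
```

```text
-61.5
lid held side (array([404.1514, 445.8928]), array([161.8139,  77.4336]), array([ 584.7026, -142.4135]))
box side0 (array([403.5484, 446.6511]), array([150.719 ,  67.8815]), array([ 585.0813, -141.5217]))
box side2 (array([403.5449, 446.6027]), array([152.2986,  67.7563]), array([ 585.0371, -141.5418]))
box top0 (array([404.1486, 445.2054]), array([150.0165,  65.2591]), array([ 584.0971, -142.739 ]))
-62.5
lid held side (array([396.1896, 453.2131]), array([161.5524,  77.9163]), array([ 584.9449, -142.1539]))
box side0 (array([395.7199, 453.7999]), array([150.9573,  67.4745]), array([ 585.2486, -141.4664]))
box side2 (array([395.38  , 453.6615]), array([152.6519,  67.3957]), array([ 584.9689, -141.2288]))
box top0 (array([396.3778, 452.0616]), array([150.1277,  64.1015]), array([ 584.0104, -142.8526]))
```

>>> drive_tool(
  targets=[0,0,0.004,0,0,0.12,0,0,0,0.004,0,0,0.24,0,0,0,0.004,0,0,0.34,0,0,0,0.004,0,0,0.37,0,0,0,0.004,0,0,0.385,0,0,0,0.004,0,0,0.395,0,0,0,0.004,0,0,0.395,0],
)

```text
time_s: 5.6
ee_pos: [0.5853, -0.1413, 0.0721]
tool_rot: [0.001, 0.52, 0.854, 0.0]
wrist_force: [-0.1, 0.1, -0.6]
grip_width: 0.147
grip_force: 50.4
```

```bash
python3 - <<'E'
from h import *
c=imaging.read_camera("side")
a=cv2.resize(c["image"][205:295,270:350],None,fx=6.6,fy=6.6,interpolation=cv2.INTER_CUBIC); cv2.imwrite("pics/c3.png",a)
go(.584,-.142,.065,117.5)
E
```

```text
t 5.65 ee [ 0.5853 -0.1414  0.0722] psi 117.29471794583262 turn [ 0.0004  0.0004 -0.0011] shift [ 0.0003 -0.0073  0.0361] F [-0.6326 -0.5449 -0.9546] rows 0.14424627282415772
```

View pics/c3.png

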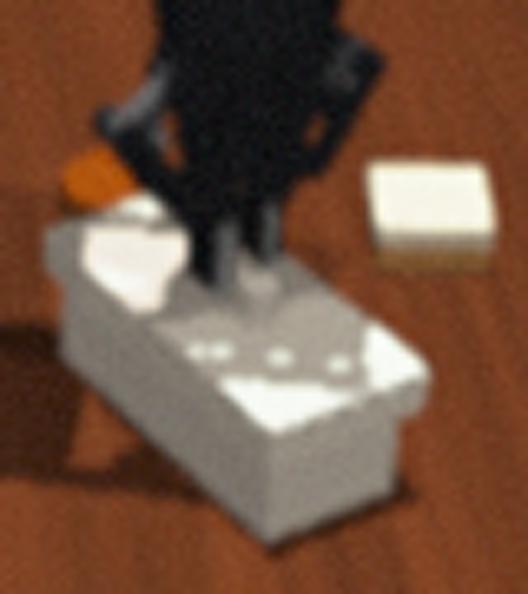

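The crop shows the lid level and square over the box, overhanging it at the left corner (45,235) and the right corner (430,380), slightly too far right by under 1 mm. I correct that and lower with feel.

>>> drive_tool(
  targets=[0,0,0,0.003,-0.003,0,0,0,0,0,0.003,-0.003,0.015,0,0,0,0,0.003,-0.003,0.03,0,0,0,0,0.003,-0.003,0.035,0,0,0,0,0.003,-0.003,0.035,0],
)

```text
time_s: 6.15
ee_pos: [0.5837, -0.1411, 0.064]
tool_rot: [-0.0, 0.52, 0.854, -0.0]
wrist_force: [-0.1, -0.5, -2.0]
grip_width: 0.147
grip_force: 50.4
```

>>> drive_tool(
  targets=[0,0,0,0,0,0.005,0,0,0,0,0,0,0.01,0,0,0,0,0,0,0.01,0],
)

```text
time_s: 6.45
ee_pos: [0.5839, -0.141, 0.0621]
tool_rot: [-0.0, 0.52, 0.854, 0.0]
wrist_force: [-0.2, -0.3, -1.0]
grip_width: 0.143
grip_force: 50.4
```

>>> drive_tool(
  targets=[0,0,0,0,0,0.004,0,0,0,0,0,0,0.004,0,0,0,0,0,0,0.004,0],
)

```text
time_s: 6.75
ee_pos: [0.5839, -0.1411, 0.0615]
tool_rot: [0.0, 0.52, 0.854, 0.0]
wrist_force: [0.1, 0.6, -1.6]
grip_width: 0.148
grip_force: 50.4
```

>>> drive_tool(
  targets=[0,0,0,0,0,0.004,0,0,0,0,0,0,0.004,0,0,0,0,0,0,0.004,0],
)

```text
time_s: 7.05
ee_pos: [0.5839, -0.1411, 0.0607]
tool_rot: [-0.0, 0.52, 0.854, 0.0]
wrist_force: [-0.2, 0.1, -1.0]
grip_width: 0.146
grip_force: 50.4
```

Still no contact; I go on gently.

>>> drive_tool(
  targets=[0,0,0,0,0,0.004,0,0,0,0,0,0,0.004,0,0,0,0,0,0,0.004,0],
)

```text
time_s: 7.35
ee_pos: [0.584, -0.1411, 0.0599]
tool_rot: [0.0, 0.52, 0.854, 0.0]
wrist_force: [0.8, -0.3, -0.5]
grip_width: 0.151
grip_force: 50.5
```

>>> drive_tool(
  targets=[0,0,0,0,0,0.004,0,0,0,0,0,0,0.004,0,0,0,0,0,0,0.004,0],
)

```text
time_s: 7.65
ee_pos: [0.584, -0.141, 0.0595]
tool_rot: [0.0, 0.52, 0.854, 0.0]
wrist_force: [-1.5, 1.4, 2.0]
grip_width: 0.148
grip_force: 50.9
```

>>> drive_tool(
  targets=[0,0,0,0,0,0,0.5,0,0,0,0,0,0,0.5,0,0,0,0,0,0,0.5,0,0,0,0,0,0,0.5,0,0,0,0,0,-0.1,0.5,0,0,0,0,0,-0.25,0.5,0,0,0,0,0,-0.45,0.5,0,0,0,0,0,-0.6,0.5,0,0,0,0,0,-0.6,0],
)

```text
time_s: 8.55
ee_pos: [0.5866, -0.1418, 0.1841]
tool_rot: [0.005, 0.52, 0.854, 0.001]
wrist_force: [0.5, 0.0, -0.2]
grip_width: 0.344
grip_force: 0.0
```

```bash
cat >> h.py <<'E'
def lidfit(save=None):
    c=imaging.read_camera("wrist"); z=c["z_map"]; f=210/np.tan(np.radians(c["fov_y"])/2)
    u,v=np.meshgrid(np.arange(560)-c["cx"],np.arange(420)-c["cy"]); r=np.hypot(u,v)+1e-9; t=np.tan(np.minimum(r/f,1.4))
    P=np.stack([u/r*t*z,v/r*t*z,z,np.ones_like(z)],-1)@np.linalg.inv(c["world_to_cam"]).T; P=P[...,:3]
    im=c["image"].astype(int); sat=im.max(-1)-im.min(-1); Z=P[...,2]
    m=(z>0)&(Z>.045)&(Z<.058)&(sat<70)&(np.hypot(P[...,0]-.584,P[...,1]+.142)<.1); m[300:]=0
    Q=P[m]; rr=cv2.minAreaRect((Q[:,:2]*1000).astype(np.float32))
    C=Q[:,:2].mean(0); k=np.linalg.lstsq(np.c_[Q[:,:2]-[.584,-.142],np.ones(len(Q))],Q[:,2],rcond=None)[0]
    uu=np.array([.462,-.887]); print("rect",rr,"n",m.sum(),"plane z mid, end+u, end-u",k[2],k[2]+k[:2]@uu*.06,k[2]-k[:2]@uu*.06)
    if save: cv2.imwrite(save,c["image"])
E
python3 -c "
from h import *
go(.584,-.142,.15,117.5); lidfit('pics/w4.png')"
```

```text
t 8.55 ee [ 0.5866 -0.1418  0.1841] psi 117.27296595794938 turn [ 0.0024  0.0022 -0.0013] shift [ 0.0063 -0.0133  0.1704] F [ 0.4596  0.0412 -0.2037] rows 0.6816050385968815
rect ((585.3864135742188, -142.30972290039062), (77.8034896850586, 163.83828735351562), 27.22393226623535) n 13758 plane z mid, end+u, end-u 0.05171257123292276 0.052460029221675517 0.05096511324417001
```

View pics/w4.png

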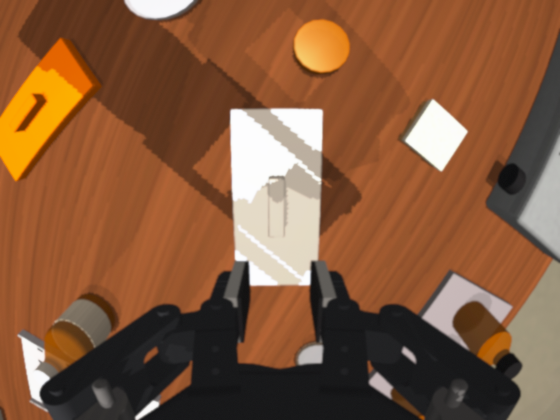

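The wrist view shows the lid seated squarely on the box, plate from (231,110) to (322,285). Its centre measures (0.585, -0.142) at -62.8°. The plate is 52.5 mm high at the far end and 51.0 mm at the near one, so 7 to 8.5 mm remain. I check clearance to the beaker and go to the near end (-u).

```bash
python3 - <<'E'
from h import *
import pickle
c=pickle.load(open("top0.pkl","rb")); P=cloud(c)
for k,(u0,u1,v0,v1) in dict(beaker=(380,425,105,145),reagent=(418,465,215,250)).items():
    Q=P[v0:v1,u0:u1].reshape(-1,3); Q=Q[Q[:,2]>.02]; print(k,Q.min(0),Q.max(0))
go(.5578,-.0889,.075,117.3)
go(.6128,-.1955,.075,117.3)
E
```

```text
beaker [ 0.6978 -0.3517  0.0202] [ 0.7648 -0.2855  0.0895]
reagent [ 0.4072 -0.4332  0.0206] [ 0.47   -0.3707  0.145 ]
t 8.6 ee [ 0.5851 -0.1414  0.1814] psi 117.27295481893009 turn [ 0.0012  0.0011 -0.0001] shift [ 0.2978 -0.0032  0.5312] F [-1.253   0.4413 -0.4907] rows 2.1246944699662857
t 8.6 ee [ 0.5851 -0.1414  0.1814] psi 117.27295481893009 turn [ 0.0012  0.0011 -0.0001] shift [-0.302  -0.003   0.5332] F [-1.253   0.4413 -0.4907] rows 2.1328426820498803
```

>>> drive_tool(
  targets=[0,0,0,0.15,0,0.1,0,0,0,0,0.3,0,0.25,0,0,0,0,0.3,0,0.45,0,0,0,0,0.3,0,0.55,0,0,0,0,0.3,0,0.59,0,0,0,0,0.3,0,0.6,0,0,0,0,0.3,0,0.6,0],
  force=50,
)

```text
time_s: 9.3
ee_pos: [0.5568, -0.0879, 0.0592]
tool_rot: [0.0, 0.521, 0.854, 0.0]
wrist_force: [0.5, -0.5, 0.4]
grip_width: -0.001
grip_force: 0.0
```

>>> drive_tool(
  targets=[0,0,0,0,0,0.01,0,0,0,0,0,0,0.015,0,0,0,0,0,0,0.02,0,0,0,0,0,0,0.02,0],
)

```text
time_s: 9.7
ee_pos: [0.5565, -0.0878, 0.0554]
tool_rot: [0.0, 0.52, 0.854, 0.0]
wrist_force: [0.3, -0.2, 0.3]
grip_width: -0.001
grip_force: 0.0
```

>>> drive_tool(
  targets=[0,0,0,0,0,0.01,0,0,0,0,0,0,0.015,0,0,0,0,0,0,0.02,0,0,0,0,0,0,0.02,0],
)

```text
time_s: 10.1
ee_pos: [0.5564, -0.0877, 0.051]
tool_rot: [-0.0, 0.52, 0.854, 0.0]
wrist_force: [0.4, 0.4, -0.0]
grip_width: -0.001
grip_force: 0.0
```

>>> drive_tool(
  targets=[0,0,0,0,0,0.005,0,0,0,0,0,0,0.01,0,0,0,0,0,0,0.01,0],
)

```text
time_s: 10.4
ee_pos: [0.5565, -0.0877, 0.0497]
tool_rot: [0.0, 0.52, 0.854, 0.0]
wrist_force: [-0.5, 1.0, 4.8]
grip_width: -0.001
grip_force: 2.3
```

>>> drive_tool(
  targets=[0,0,0,0,0,0.005,0,0,0,0,0,0,0.01,0,0,0,0,0,0,0.01,0],
)

```text
time_s: 10.7
ee_pos: [0.5565, -0.0876, 0.0477]
tool_rot: [0.0, 0.52, 0.854, 0.0]
wrist_force: [-1.7, 0.8, 5.5]
grip_width: -0.001
grip_force: 2.6
```

>>> drive_tool(
  targets=[0,0,0,0,0,0.005,0,0,0,0,0,0,0.01,0,0,0,0,0,0,0.01,0],
)

```text
time_s: 11.0
ee_pos: [0.5564, -0.0876, 0.0457]
tool_rot: [0.0, 0.52, 0.854, 0.0]
wrist_force: [-1.7, 1.2, 6.2]
grip_width: -0.0
grip_force: 2.7
```

>>> drive_tool(
  targets=[0,0,0,0,0,0.004,0,0,0,0,0,0,0.007,0,0,0,0,0,0,0.007,0],
)

```text
time_s: 11.3
ee_pos: [0.5565, -0.0876, 0.0452]
tool_rot: [0.0, 0.52, 0.854, 0.0]
wrist_force: [-4.3, 1.1, 11.9]
grip_width: -0.002
grip_force: 5.7
```

>>> drive_tool(
  targets=[0,0,0,0,0,0.004,0,0,0,0,0,0,0.004,0,0,0,0,0,0,0.004,0],
)

```text
time_s: 11.6
ee_pos: [0.5565, -0.0876, 0.0451]
tool_rot: [0.0, 0.52, 0.854, 0.0]
wrist_force: [-4.7, 2.5, 15.7]
grip_width: 0.003
grip_force: 8.0
```

>>> drive_tool(
  targets=[0,0,0,0,0,0.004,0,0,0,0,0,0,0.007,0,0,0,0,0,0,0.007,0],
)

```text
time_s: 11.9
ee_pos: [0.5566, -0.0876, 0.045]
tool_rot: [0.001, 0.52, 0.854, 0.0]
wrist_force: [-6.5, 2.5, 24.4]
grip_width: 0.001
grip_force: 12.3
```

>>> drive_tool(
  targets=[0,0,0,0,0,-0.1,0,0,0,0,0,0,-0.3,0,0,0,0,0,0,-0.3,0],
)

```text
time_s: 12.2
ee_pos: [0.5598, -0.0883, 0.1062]
tool_rot: [0.005, 0.52, 0.854, 0.002]
wrist_force: [0.4, -0.3, 0.5]
grip_width: -0.002
grip_force: 0.0
```

>>> drive_tool(
  targets=[0,0,0,-0.2,0,0,0,0,0,0,-0.4,0,0,0,0,0,0,-0.6,0,0,0,0,0,0,-0.6,0,0.15,0,0,0,0,-0.6,0,0.2,0,0,0,0,-0.6,0,0.2,0],
)

```text
time_s: 12.8
ee_pos: [0.6093, -0.1935, 0.0587]
tool_rot: [-0.003, 0.52, 0.854, -0.001]
wrist_force: [0.3, 0.1, 0.4]
grip_width: 0.001
grip_force: 0.0
```

>>> drive_tool(
  targets=[0,0,0,0,0,0.01,0,0,0,0,0,0,0.02,0,0,0,0,0,0,0.025,0,0,0,0,0,0,0.025,0],
)

```text
time_s: 13.2
ee_pos: [0.6116, -0.1941, 0.0571]
tool_rot: [0.0, 0.52, 0.854, 0.0]
wrist_force: [0.1, 0.6, 0.7]
grip_width: 0.004
grip_force: 0.0
```

>>> drive_tool(
  targets=[0,0,0,0,0,0.005,0,0,0,0,0,0,0.01,0,0,0,0,0,0,0.01,0],
)

```text
time_s: 13.5
ee_pos: [0.6113, -0.1944, 0.0544]
tool_rot: [-0.0, 0.52, 0.854, 0.0]
wrist_force: [-0.1, -0.0, -0.0]
grip_width: -0.001
grip_force: 0.0
```

>>> drive_tool(
  targets=[0,0,0,0,0,0.005,0,0,0,0,0,0,0.01,0,0,0,0,0,0,0.01,0],
)

```text
time_s: 13.8
ee_pos: [0.6116, -0.1945, 0.0528]
tool_rot: [0.0, 0.52, 0.854, 0.0]
wrist_force: [-1.5, 0.2, 2.5]
grip_width: 0.003
grip_force: 1.7
```

Contact at about 53 mm. I press in small steps.

>>> drive_tool(
  targets=[0,0,0,0,0,0.005,0,0,0,0,0,0,0.01,0,0,0,0,0,0,0.01,0],
)

```text
time_s: 14.1
ee_pos: [0.6117, -0.1947, 0.0522]
tool_rot: [0.001, 0.52, 0.854, 0.0]
wrist_force: [-2.6, -1.0, 9.6]
grip_width: 0.002
grip_force: 5.0
```

>>> drive_tool(
  targets=[0,0,0,0,0,0.005,0,0,0,0,0,0,0.008,0,0,0,0,0,0,0.008,0],
)

```text
time_s: 14.4
ee_pos: [0.6118, -0.1947, 0.0512]
tool_rot: [0.001, 0.52, 0.854, 0.0]
wrist_force: [-3.9, -0.5, 12.3]
grip_width: -0.0
grip_force: 6.5
```

>>> drive_tool(
  targets=[0,0,0,0,0,0.005,0,0,0,0,0,0,0.01,0,0,0,0,0,0,0.01,0],
)

```text
time_s: 14.7
ee_pos: [0.6118, -0.1947, 0.0492]
tool_rot: [0.001, 0.52, 0.854, 0.0]
wrist_force: [-3.2, 0.2, 13.4]
grip_width: -0.0
grip_force: 6.6
```

>>> drive_tool(
  targets=[0,0,0,0,0,0.005,0,0,0,0,0,0,0.01,0,0,0,0,0,0,0.01,0],
)

```text
time_s: 15.0
ee_pos: [0.6117, -0.1947, 0.0472]
tool_rot: [0.001, 0.52, 0.854, 0.0]
wrist_force: [-2.9, 1.0, 13.4]
grip_width: 0.001
grip_force: 6.6
```

>>> drive_tool(
  targets=[0,0,0,0,0,0.005,0,0,0,0,0,0,0.009,0,0,0,0,0,0,0.009,0],
)

```text
time_s: 15.3
ee_pos: [0.6117, -0.1947, 0.0454]
tool_rot: [0.001, 0.52, 0.854, 0.0]
wrist_force: [-3.6, 0.5, 13.3]
grip_width: 0.003
grip_force: 6.6
```

>>> drive_tool(
  targets=[0,0,0,0,0,0.004,0,0,0,0,0,0,0.004,0,0,0,0,0,0,0.004,0],
)

```text
time_s: 15.6
ee_pos: [0.6118, -0.1947, 0.0447]
tool_rot: [0.001, 0.52, 0.854, 0.0]
wrist_force: [-4.4, 0.3, 13.4]
grip_width: 0.002
grip_force: 6.7
```

>>> drive_tool(
  targets=[0,0,0,0,0,0.004,0,0,0,0,0,0,0.004,0,0,0,0,0,0,0.004,0],
)

```text
time_s: 15.9
ee_pos: [0.6118, -0.1947, 0.0441]
tool_rot: [0.001, 0.52, 0.854, 0.0]
wrist_force: [-3.7, -0.1, 13.9]
grip_width: -0.002
grip_force: 7.2
```

>>> drive_tool(
  targets=[0,0,0,0,0,0.004,0,0,0,0,0,0,0.004,0,0,0,0,0,0,0.004,0],
)

```text
time_s: 16.2
ee_pos: [0.6118, -0.1947, 0.044]
tool_rot: [0.001, 0.52, 0.854, 0.0]
wrist_force: [-5.3, 1.8, 18.7]
grip_width: 0.001
grip_force: 9.2
```

>>> drive_tool(
  targets=[0,0,0,0,0,0.003,0,0,0,0,0,0,0.006,0,0,0,0,0,0,0.006,0],
)

```text
time_s: 16.5
ee_pos: [0.6118, -0.1947, 0.044]
tool_rot: [0.001, 0.52, 0.854, 0.0]
wrist_force: [-8.3, 0.8, 24.2]
grip_width: 0.001
grip_force: 12.2
```

>>> drive_tool(
  targets=[0,0,0,0,0,-0.1,0,0,0,0,0,0,-0.3,0,0,0,0,0,0,-0.3,0],
)

```text
time_s: 16.8
ee_pos: [0.6146, -0.1954, 0.1047]
tool_rot: [0.005, 0.52, 0.854, 0.001]
wrist_force: [0.4, 0.5, 0.3]
grip_width: -0.002
grip_force: 0.0
```

>>> drive_tool(
  targets=[0,0,0,0.2,0,0,0,0,0,0,0.4,0,0,0,0,0,0,0.6,0,0,0,0,0,0,0.6,0,0.15,0,0,0,0,0.6,0,0.24,0,0,0,0,0.6,0,0.24,0,0,0,0,0.6,0,0.24,0],
)

```text
time_s: 17.5
ee_pos: [0.5565, -0.0878, 0.0513]
tool_rot: [-0.0, 0.52, 0.854, -0.0]
wrist_force: [-0.1, 0.1, 0.5]
grip_width: 0.003
grip_force: 0.0
```

>>> drive_tool(
  targets=[0,0,0,0,0,0.01,0,0,0,0,0,0,0.02,0,0,0,0,0,0,0.025,0,0,0,0,0,0,0.025,0],
)

```text
time_s: 17.9
ee_pos: [0.5565, -0.0879, 0.0467]
tool_rot: [0.0, 0.521, 0.854, 0.0]
wrist_force: [-0.8, -0.7, 0.8]
grip_width: -0.0
grip_force: 0.0
```

>>> drive_tool(
  targets=[0,0,0,0,0,0.005,0,0,0,0,0,0,0.008,0,0,0,0,0,0,0.008,0],
)

```text
time_s: 18.2
ee_pos: [0.5564, -0.0877, 0.0448]
tool_rot: [-0.0, 0.52, 0.854, 0.0]
wrist_force: [0.1, -0.0, 0.4]
grip_width: 0.001
grip_force: 0.0
```

>>> drive_tool(
  targets=[0,0,0,0,0,0.005,0,0,0,0,0,0,0.008,0,0,0,0,0,0,0.008,0],
)

```text
time_s: 18.5
ee_pos: [0.5565, -0.0878, 0.0441]
tool_rot: [0.0, 0.52, 0.854, 0.0]
wrist_force: [-1.9, -0.1, 5.5]
grip_width: -0.003
grip_force: 3.0
```

>>> drive_tool(
  targets=[0,0,0,0,0,0.005,0,0,0,0,0,0,0.008,0,0,0,0,0,0,0.008,0],
)

```text
time_s: 18.8
ee_pos: [0.5566, -0.0877, 0.044]
tool_rot: [0.001, 0.52, 0.854, 0.0]
wrist_force: [-5.3, 1.3, 15.9]
grip_width: 0.0
grip_force: 8.0
```

Both ends now stop at 44.0 mm. A firm press of about 25 N here follows, then one at the far end, then a look.

>>> drive_tool(
  targets=[0,0,0,0,0,0.004,0,0,0,0,0,0,0.0075,0,0,0,0,0,0,0.0075,0,0,0,0,0,0,0.0075,0],
)

```text
time_s: 19.2
ee_pos: [0.5566, -0.0877, 0.0439]
tool_rot: [0.001, 0.52, 0.854, 0.0]
wrist_force: [-6.6, 0.8, 25.3]
grip_width: -0.001
grip_force: 12.8
```

>>> drive_tool(
  targets=[0,0,0,0,0,-0.1,0,0,0,0,0,0,-0.3,0,0,0,0,0,0,-0.3,0],
)

```text
time_s: 19.5
ee_pos: [0.5598, -0.0883, 0.1049]
tool_rot: [0.005, 0.52, 0.854, 0.002]
wrist_force: [0.6, -0.4, -0.6]
grip_width: 0.001
grip_force: 0.0
```

>>> drive_tool(
  targets=[0,0,0,-0.2,0,0,0,0,0,0,-0.4,0,0,0,0,0,0,-0.6,0,0,0,0,0,0,-0.6,0,0.15,0,0,0,0,-0.6,0,0.24,0,0,0,0,-0.6,0,0.265,0,0,0,0,-0.6,0,0.265,0],
)

```text
time_s: 20.2
ee_pos: [0.6109, -0.1942, 0.0463]
tool_rot: [-0.001, 0.52, 0.854, -0.0]
wrist_force: [-0.0, -0.4, 0.4]
grip_width: 0.002
grip_force: 0.0
```

>>> drive_tool(
  targets=[0,0,0,0,0,0.005,0,0,0,0,0,0,0.01,0,0,0,0,0,0,0.013,0,0,0,0,0,0,0.013,0],
)

```text
time_s: 20.6
ee_pos: [0.6116, -0.1943, 0.0451]
tool_rot: [0.0, 0.52, 0.854, 0.0]
wrist_force: [0.2, 0.3, 0.8]
grip_width: -0.001
grip_force: 0.0
```

>>> drive_tool(
  targets=[0,0,0,0,0,0.005,0,0,0,0,0,0,0.01,0,0,0,0,0,0,0.015,0,0,0,0,0,0,0.015,0],
)

```text
time_s: 21.0
ee_pos: [0.6117, -0.1944, 0.044]
tool_rot: [0.001, 0.52, 0.854, 0.0]
wrist_force: [-3.5, 1.6, 11.7]
grip_width: -0.002
grip_force: 6.0
```

>>> drive_tool(
  targets=[0,0,0,0,0,0.005,0,0,0,0,0,0,0.009,0,0,0,0,0,0,0.011,0,0,0,0,0,0,0.011,0],
)

```text
time_s: 21.4
ee_pos: [0.6118, -0.1944, 0.044]
tool_rot: [0.001, 0.52, 0.854, 0.0]
wrist_force: [-6.8, 3.5, 22.5]
grip_width: -0.001
grip_force: 11.5
```

>>> drive_tool(
  targets=[0,0,0,0,0,-0.1,0,0,0,0,0,0,-0.3,0,0,0,0.15,0,-0.5,0,0,0,0,0.3,0,-0.7,0,0,0,0,0.3,0,-0.7,0,0,0,0,0.3,0,-0.7,0],
)

```text
invalid input at $.targets: expected a multiple of 7 numbers
```

```bash
python3 -c "
from h import *
go(.584,-.142,.15,117.5); lidfit('pics/w5.png')
c=imaging.read_camera('side'); cv2.imwrite('pics/s5.png',cv2.resize(c['image'][140:360,140:430],None,fx=2.7,fy=2.7,interpolation=cv2.INTER_CUBIC))"
```

```text
t 21.4 ee [ 0.6118 -0.1944  0.044 ] psi 117.27425212038237 turn [ 0.0006  0.0005 -0.0013] shift [ 0.2956 -0.0024 -0.5307] F [-6.8117  3.5222 22.5383] rows 2.122783342548105
rect ((585.8203125, -142.80905151367188), (75.97412872314453, 144.47439575195312), 27.1762752532959) n 4726 plane z mid, end+u, end-u 0.0463826428570069 0.048095974379682396 0.0446693113343314
```

View pics/s5.png

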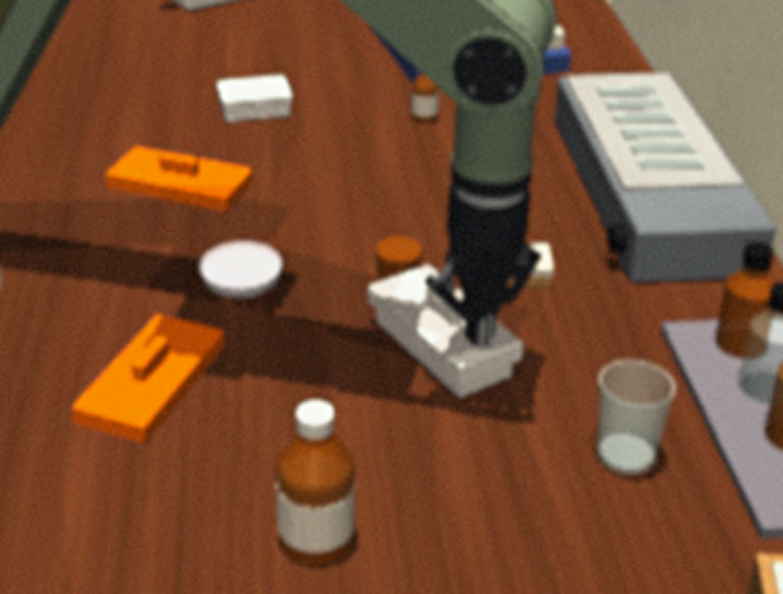

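The side view shows the lid down on the box at (450,325), the fingers still on its far end, and the bystanders in place. The refused retract call was one number short, so I send it again.

>>> drive_tool(
  targets=[0,0,0,0,0,-0.1,0,0,0,0,0,0,-0.3,0,0,0,0,0.15,0,-0.5,0,0,0,0,0.3,0,-0.7,0,0,0,0,0.3,0,-0.7,0,0,0,0,0.3,0,-0.7,0,0,0,0,0.3,0,-0.7,0],
)

```text
time_s: 22.2
ee_pos: [0.5834, -0.1413, 0.1781]
tool_rot: [-0.001, 0.521, 0.854, -0.0]
wrist_force: [-0.2, -0.3, -0.2]
grip_width: -0.0
grip_force: 0.0
```

```bash
sed -i 's/Z>.045/Z>.038/;s/Z<.058/Z<.05/' h.py; python3 -c "
from h import *
go(.584,-.142,.15,117.5); lidfit('pics/w6.png')"
```

```text
t 22.2 ee [ 0.5834 -0.1413  0.1781] psi 117.26789406383838 turn [-0.0005 -0.0004 -0.0013] shift [-0.0048  0.0012  0.1406] F [-0.176  -0.3035 -0.2458] rows 0.5623022174848277
rect ((585.0510864257812, -141.3921661376953), (77.8720474243164, 161.87110900878906), 27.224699020385742) n 12722 plane z mid, end+u, end-u 0.04419036817294928 0.04417715606727885 0.04420358027861971
```

View pics/w6.png

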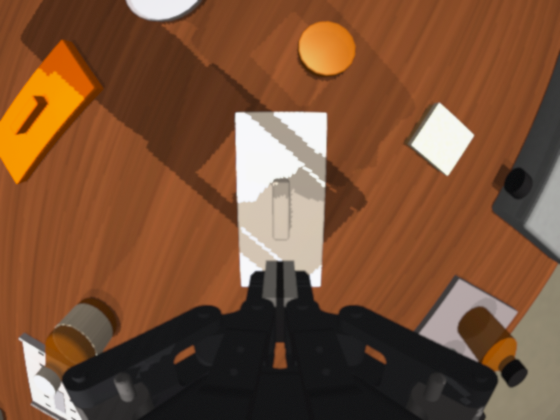

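The wrist view shows the lid square on the box, plate from (236,112) to (322,286). The plate is level at 44.2 mm at both ends, so it is home, and the robot is clear. I hand in.

```bash
python3 -c "
from h import *
print(env.job_done())"
```

```text
the job is handed in; nothing more can be done
None
```

The lid is on the slide box squarely and fully home: both ends measure 44.2 mm (44 mm is home), confirmed with presses of 25 N and 22.5 N, and the highest force I read was about 25 N; the job was handed in at about 22 s.

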